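# Swirl the reagent bottles on the crank carousel and park its empty bay

### The arm

A 7-joint arm with a two-finger parallel gripper is mounted at the origin on the work surface. World frame = base frame: x ahead of the robot, y to its left, z up, the work surface at z = 0. Lengths are in m, angles in rad, forces in N, time in s.
With the tool pointing down it reaches from about 0.425 to 0.875 m from the base axis. Payload 4.7 kg.
Tool frame: the origin (TCP) lies between the finger pads; the fingertips stand 11 mm ahead of it and the grasp point (between the pads) lies 8 mm behind it; z points along the fingers, y is the line along which they close (so a half turn about z gives the same grasp; the last joint's range is limited). The gripper opens to 87 mm and grips with 3 to 60 N. Pads are 19 mm wide; open, the fingers measure 117 mm over their backs; the gripper's body (75 mm by 190 mm) begins 51 mm behind the grasp point.
Start: joints at [-1.165, 0.321, -0.07, 1.45, 0.023, 1.371, -0.057], TCP at [0.248, 0.601, 0.234] pointing down, gripper open.
Joint ranges: [-2.86, 2.86], [-0.3, 2.09], [-1.38, 1.24], [0.06, 2.45], [-1.56, 4.7], [0.09, 2.05], [-2.69, 2.69]. Speed limits (rad/s): [2.57, 2.57, 3.14, 3.14, 3.14, 3.14, 3.14].

### API

Orientations are given as a rotation vector (axis times angle).
In Python, from bench import ctrl gives the robot as it stands. The module is installed in compiled form; this text tells all that it offers.
- The arm moves only by the shell command python3 -m inch 'ROWS' [FORCE]. ROWS is JSON, a list of rows, each an object with "slide": the shift along the tool's x, y, z scaled (see below), a list of three; "angular": the turn, a rotation vector about the tool's x, y, z scaled (see below), a list of three; "claw": the opening, from -1 (shut) to 1 (fully open). In form: [{"slide": [tx, ty, tz], "angular": [rx, ry, rz], "claw": claw}, ...]. A call has 1 to 10 rows; each row is the pose to reach, as a shift and turn from the pose commanded when the call began, along the tool's axes at that moment; what a row does not reach only later rows make up. The controller multiplies each number of a shift by 0.25 m and each number of a turn by 30 degrees. A row lasts 1/10 s, in which the tool goes at most 50 mm and 8.59 degrees, less where a joint would pass 70% of its speed; a pose out of reach is approached as far as the arm can. A call with a number of a shift or a turn outside -1 to 1 is refused whole. A call with a gripper value outside its range is refused whole. The fingers move at their own pace and stop on an object; FORCE is the grip in N (left out, the last holds). Time passes only in rows, so rows that repeat a pose let the fingers close. It gives the time, the measured TCP pose, the force, the opening and the grip force at its end, in the units of the state.
- ctrl.get_state(): the state, without advancing time (a new reading comes with each control period).
- ctrl.get_image(name): name is "scene" or "side" or "wrist"; returns a dict with "color" (400x640x3 uint8, red, green, blue), "depth" (400x640 float32, m along the optical axis (not along the pixel's ray), 0 where there is no reading), "camera_matrix" (3x3 intrinsics, pixels), "extrinsics" (4x4, takes a point from camera to world coordinates); the wrist camera has in their place "tool_from_camera" (4x4, takes a point from camera to tool coordinates, whose origin is the TCP and whose axes are the flange's). Camera axes: x right, y up, looking along -z (the intrinsics and any distortion apply to the point x, -y, -z); pixel columns grow to the right and rows downward; lengths in m; the calibration is good to about 2 mm. A picture is of the moment at which its call begins: read the wrist's pose just before it.
- ctrl.close_job(): hands the job in; it is judged then, once.
Trained networks look in the newest picture that a camera, given by its name, has taken for a name from the list of things; names that differ only in an ending like _2 or _b are one class to them, and where a whole thing is asked for, a point or a joint stands for the part that bears it (a point fixed in the world has none). Each returns a list of dicts, best first, with "confidence" (0 to 1); they miss things now and then, are a little off and sometimes report something else, mostly with a low value. They report only what shows in the picture. A call takes as long as a camera call.
- ctrl.find_in(query, camera): "bbox" ([centre column, centre row, width, height] in pixels, round what is visible of it).
- ctrl.outline_of(query, camera): "mask" (400x640 bool, what is visible of it) and "bbox" ([centre column, centre row, width, height] in pixels, round what is visible of it).
The state is a dict: "time": time; "joint_positions": joint angles; "qd": joint speeds; "joint_torque": joint torques, N m; "position": TCP position; "tool_rot": TCP orientation; "ft_force": force on the tool from outside, world axes, zero at the start; "torque": the same for the moment, N m; "grip_width": opening from 0.0 (shut) to 1.0 (fully open); "grip_force": force on a finger pad.
Only numpy, scipy, OpenCV 4.12 (cv2) and the standard library are available. Lean on these libraries where they do the work, as an engineer would, in place of code of your own. Each camera call takes 0.05 s, during which the arm holds its last target. There are 200 camera calls.

### The job

Swirl the settled reagents: with the crank knob on top, bring the bottle carousel up to 15 turns a minute, counter-clockwise seen from above, and keep the carousel itself (the crank slips, so it must turn faster) within 2 turns a minute of that for at least 6 seconds without a break. Then bring it to rest with the empty bay lined up with the steel pointer of the stand, let go of the crank and move clear. Never let the carousel race above 20 turns a minute or run backwards, turn it only by the crank, never by its deck or bottles, and leave the other things on the bench where they are.

Things in the scene. Friction and masses are not known exactly. Their poses are not given: they have to be found in the camera images.
- mixer: the fixed stand of the carousel: grey round foot 330 mm across, 18 mm high; at its rim a 20 mm steel post, 105 mm tall, carries the pointer. Origin: centre of the underside, on the vertical axis of rotation; z up, x from the axis towards the pointer. Bolted down.
- carousel (a joint): angle of the carousel about its vertical axis, rad, counter-clockwise seen from above; counts on past full turns, no stops; at whole multiples of 2 pi the empty bay is exactly at the pointer. Inertia of all that turns nominally 0.027 kg m2 (hidden load: 0.7 to 1.4 times); drag nominally 0.006 N m s/rad plus 0.018 N m dry friction (hidden: 0.4 to 2 times); no springs.
- crank (a joint): angle of the crank relative to the carousel, rad, counter-clockwise positive, no stops. Viscous slip coupling: torque on the carousel = 0.020 N m s/rad x this joint's speed (nominal), its only drive; so for a steady 15 turns a minute (1.57 rad/s) the crank turns at about 2.9 rad/s (hidden drag: 2.4 to 3.8); with the crank held still the carousel runs down with a time constant of about 1 s.
- deck: the turning aluminium deck, 270 mm across, top 74 mm above the bench, six bays at 60 degree steps on a 95 mm radius: five hold clamped amber bottles with black caps (48 mm across, tops at 168 mm height), the sixth an empty 56 mm grey cup. Origin on the axis at bench height; its x axis points to the empty bay. Not to be touched.
- bay (a point): centre of the rim of the empty bay's cup, 95 mm from the axis, at 88 mm height
- bay_edge (a point): outer side of the empty bay's cup, 120 mm from the axis, at 88 mm height; turns with the deck
- pointer (a point): inner tip of the horizontal steel pointer on the stand, 120 mm from the axis, 99 mm above the bench, just over the deck's rim
- axis (a point): point on the axis of rotation at the height to grip the crank knob (221 mm)
- knob (a point): middle of the crank's upright black knob, at the height to grip (221 mm): a round sleeve 26 mm across, 50 mm tall (194 to 244 mm above the bench), spinning freely on its pin, 70 mm from the axis. The steel crank arm, 18 mm wide, lies below it (180 to 188 mm; hub 198 mm) above all bottles. Starts at any angle; goes round with the carousel when let go.
- reagent: amber glass bottle with black cap, 66 mm across, 120 mm tall; stands to the left; origin: centre of its underside; not part of the job
- beaker: open glass beaker, 70 mm across, 85 mm tall, beside the mixer; origin: centre of its underside; not part of the job
- jar: white jar with blue lid, 60 mm across, 75 mm tall, beside the mixer; origin: centre of its underside; not part of the job
- tip_box: open blue divided box 85 x 120 x 50 mm, to the left; origin: centre of its underside; not part of the job
- petri: stack of clear dishes, 90 mm across, 45 mm tall, to the right; origin: centre of its underside; not part of the job
- white_bottle: white plastic bottle with red cap, 72 mm across, 130 mm tall, to the right; origin: centre of its underside; not part of the job
- spatula: steel spatula 180 mm long, lying flat on the near right; origin: centre of its underside; not part of the job

How it is judged:
On the way, in this order (a step that is already met when the one before it is completed fails the run):
1. the carousel turns counter-clockwise at 13 to 17 turns a minute for 6 s without a break (velocity of joint carousel between 1.36 and 1.78 rad/s), for 5.9 s.
2. the carousel is at rest with the empty bay at the pointer (horizontal distance between bay_edge and pointer below 0.018 m and velocity of joint carousel between -0.05 and 0.05 rad/s), for 0.2 s.
At the end, for the whole second after the job is handed in: The carousel is at rest (under 0.04 rad/s) with the outer side of its empty bay within 18 mm horizontally of the pointer's tip, and the robot has let go of the crank (horizontal distance between bay_edge and pointer below 0.018 m and velocity of joint carousel between -0.04 and 0.04 rad/s and contact force between the fingers and mixer below 0.1 N); the robot touches nothing.
It fails at once if the carousel races above 21 turns a minute (velocity of joint carousel above 2.2 rad/s).
It fails at once if the carousel runs backwards (velocity of joint carousel below -0.2 rad/s).
It fails at once if the robot touches the deck or its bottles (contact force between any of the fingers, the arm and deck above 0.5 N).
It fails at once if one of the other things is disturbed (distance of any of reagent, beaker, jar, tip_box, petri, white_bottle, spatula from where it was at the start of the episode above 0.03 m).
It also fails if it takes over 64 s, if anything falls off the work surface, if the arm or the gripper's body presses on something with over 40 N, if the wrist force passes 120 N, or if a joint passes its speed limit or range.

## Working session

There is one attempt and no reset: what is moved stays moved. The work goes in short steps, Python scripts to look and compute and a shell command to move; the robot and the scene stay as the last step left them, time stands still between calls to the robot, and variables do not carry over. Pictures are saved under pics/ and viewed, at most 10 in all, crops included, and the job is handed in when it is done.

```bash
mkdir -p pics; cat > h.py <<'E'
import numpy as np, cv2
from bench import ctrl
from scipy.spatial.transform import Rotation as R
def world(im,u,v,z=None):
    """pixel -> world, by depth or by the plane at height z"""
    K=im["camera_matrix"];E=np.array(im["extrinsics"])
    d=np.array([(u-K[0][2])/K[0][0],-(v-K[1][2])/K[1][1],-1.])
    if z is None: return (E@np.r_[d*im["depth"][int(round(v)),int(round(u))],1])[:3]
    r=E[:3,:3]@d; return E[:3,3]+r*(z-E[2,3])/r[2]
def pix(im,p):
    K=im["camera_matrix"];q=np.linalg.inv(np.array(im["extrinsics"]))@np.r_[p,1]
    return K[0][0]*q[0]/-q[2]+K[0][2], K[1][1]*-q[1]/-q[2]+K[1][2]
E
python3 - <<'E'
from h import *
s=ctrl.get_state(); print({k:np.round(v,3).tolist() for k,v in s.items()}); print(R.from_rotvec(s["tool_rot"]).as_matrix().round(3))
for c in("scene","side"):
    im=ctrl.get_image(c); cv2.imwrite(f"pics/{c}0.png",im["color"][...,::-1]); print(c,np.array(im["extrinsics"]).round(3).tolist(),np.round(im["camera_matrix"],1).tolist())
    for q in("knob","bay","deck","mixer","pointer"):
        for r in ctrl.find_in(q,c)[:2]:
            print(q,np.round(r["bbox"],1),round(r["confidence"],2))
E
```

```text
{'time': 0.0, 'joint_positions': [-1.165, 0.322, -0.07, 1.452, 0.023, 1.371, -0.057], 'qd': [-0.003, -0.0, -0.001, -0.0, -0.0, -0.0, 0.0], 'joint_torque': [0.0, -49.13, -0.404, -31.253, -0.064, 0.044, 0.0], 'position': [0.248, 0.6, 0.232], 'tool_rot': [-0.611, -3.081, 0.003], 'ft_force': [-0.004, -0.751, 0.134], 'torque': [0.021, 0.084, -0.035], 'grip_force': 0.0, 'grip_width': 1.001}
[[-0.924  0.382 -0.001]
 [ 0.382  0.924 -0.002]
 [-0.    -0.002 -1.   ]]
scene [[0.205, -0.769, 0.605, 1.528], [0.979, 0.163, -0.125, -0.19], [-0.003, 0.618, 0.786, 1.387], [0.0, 0.0, 0.0, 1.0]] [[448.2, 0.0, 312.9], [0.0, 448.2, 194.4], [0.0, 0.0, 1.0]]
knob [350.1 155.4   8.4  15.5] 0.54
knob [329.3 197.7  87.   88.2] 0.16
deck [332.4 191.2  72.2  71.9] 0.9
mixer [331.8 195.2  82.9  88.4] 0.77
pointer [329.4 194.9  86.7  85.7] 0.84
side [[0.936, 0.23, -0.267, 0.226], [-0.352, 0.636, -0.687, -0.894], [0.012, 0.737, 0.676, 1.038], [0.0, 0.0, 0.0, 1.0]] [[378.9, 0.0, 319.3], [0.0, 378.9, 198.7], [0.0, 0.0, 1.0]]
knob [284.9 163.1   7.1  14.3] 0.61
bay [297.3 199.2  72.2  66.9] 0.62
bay [257.2 144.6  26.5  23.5] 0.22
deck [297.6 199.2  72.1  65.3] 0.72
mixer [296.1 203.6  89.5  94.2] 0.6
pointer [296.4 203.3  85.9  91. ] 0.81
pointer [298.9 149.4  12.5  24.5] 0.71
```

```bash
python3 - <<'E'
from h import *
a=cv2.imread("pics/scene0.png")[135:255,265:395]; b=cv2.imread("pics/side0.png")[135:255,230:360]
cv2.imwrite("pics/c0.png",cv2.resize(np.hstack([a,b]),(780,360),interpolation=3))
cv2.imwrite("pics/full0.png",cv2.resize(np.vstack([cv2.imread("pics/scene0.png"),cv2.imread("pics/side0.png")]),(480,600)))
im=ctrl.get_image("scene")
for f in (("scene",ctrl.outline_of),): print([ (np.round(m["bbox"],1),m["confidence"]) for m in ctrl.outline_of("knob","scene")[:1]])
for n in ("deck","mixer"):
    m=ctrl.outline_of(n,"scene")[0]["mask"]; v,u=np.nonzero(m); P=np.array([world(im,x,y) for x,y in zip(u,v)])
    z=P[:,2]; 
    for lo,hi in((.01,.03),(.065,.08),(.16,.175),(.178,.2),(.2,.25)):
        k=(z>lo)&(z<hi); print(n,lo,k.sum(),P[k].min(0).round(3) if k.any() else'',P[k].max(0).round(3) if k.any() else '')
for u,v in((350,150),(350,152),(350,155)): print(world(im,u,v), world(im,u,v,.244))
E
```

```text
[]
deck 0.01 32 [ 0.396 -0.039  0.013] [0.618 0.243 0.024]
deck 0.065 1705 [ 0.381 -0.047  0.065] [0.652 0.222 0.08 ]
deck 0.16 297 [ 0.408 -0.02   0.16 ] [0.627 0.192 0.174]
deck 0.178 5 [0.5   0.068 0.179] [0.523 0.155 0.199]
deck 0.2 0  
mixer 0.01 1467 [ 0.396 -0.077  0.01 ] [0.685 0.249 0.027]
mixer 0.065 1717 [ 0.381 -0.047  0.065] [0.654 0.222 0.08 ]
mixer 0.16 310 [ 0.412 -0.02   0.16 ] [0.627 0.192 0.174]
mixer 0.178 146 [0.492 0.068 0.179] [0.537 0.157 0.2  ]
mixer 0.2 78 [0.488 0.068 0.2  ] [0.539 0.161 0.25 ]
[ 0.2574982   0.23415151 -0.00073036] [0.48159517 0.15938281 0.244     ]
[0.4941407  0.15585145 0.24751988] [0.49094637 0.15691924 0.244     ]
[0.50105248 0.15452879 0.23976848] [0.5048412  0.15325867 0.244     ]
```

View pics/c0.png

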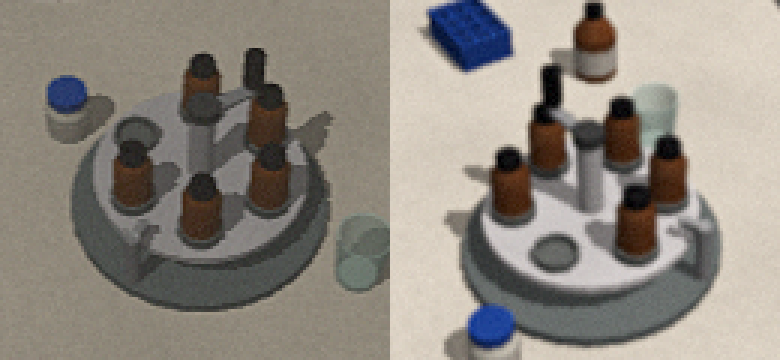

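View pics/full0.png

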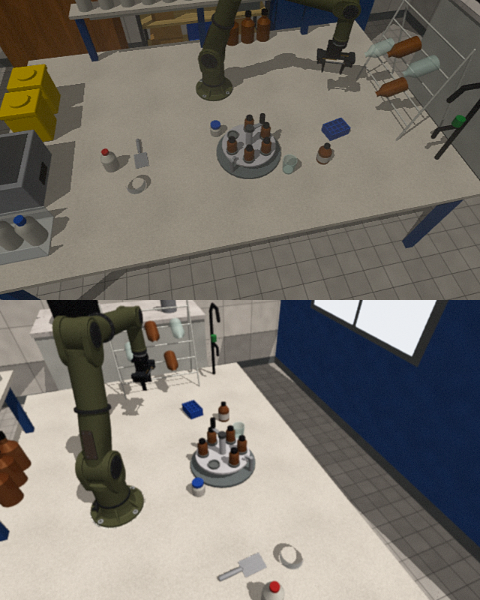

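```bash
cat >> h.py <<'E'
from scipy.optimize import least_squares
def cloud(im):
    K=im["camera_matrix"];E=np.array(im["extrinsics"]);d=im["depth"];v,u=np.nonzero(d>0);z=d[v,u]
    return np.c_[(u-K[0][2])/K[0][0]*z,-(v-K[1][2])/K[1][1]*z,-z]@E[:3,:3].T+E[:3,3]
def near(P,c,lo,hi,r0,r1):
    r=np.hypot(*(P[:,:2]-c).T);return P[(P[:,2]>lo)&(P[:,2]<hi)&(r>r0)&(r<r1)]
def bay_angle(P,c):
    """world direction of the empty bay from the cap tops"""
    Q=near(P,c,.156,.173,.075,.118)[:,:2]-c
    th=np.deg2rad(np.arange(0,360,.5));k=np.arange(1,6)*np.pi/3
    S=[]
    for t in th:
        B=.095*np.c_[np.cos(t+k),np.sin(t+k)]
        D=np.linalg.norm(Q[:,None]-B,axis=2).min(1); S.append(np.minimum(D,.03).mean())
    i=int(np.argmin(S));return th[i],S[i],len(Q)
E
python3 - <<'E'
from h import *
c=np.array([.5165,.0875]);
for n in("scene","side"):
    im=ctrl.get_image(n);P=cloud(im)
    Q=near(P,c,.068,.08,.1,.145)
    # hull of the deck top -> circle
    H=cv2.convexHull(Q[:,:2].astype(np.float32))[:,0]; f=least_squares(lambda p:np.hypot(*(H-p).T)-.135,c,loss="soft_l1",f_scale=.002);print(n,"deck",f.x,abs(f.fun).mean())
    Hb=near(P,c,.19,.203,0,.03); print("hub",len(Hb),Hb.mean(0))
    cc=f.x
    g=near(P,cc,.085,.115,.112,.175)
    a=np.arctan2(*(g[:,:2]-cc).T[::-1]);r=np.hypot(*(g[:,:2]-cc).T)
    k=r>.135; print("ptr n",k.sum(),"ang",np.median(a[k]),"spread",a[k].std(), "r",r[k].min(),r[k].max())
    K=near(P,cc,.2,.25,.05,.1); print("knob",len(K),K.mean(0), K.min(0),K.max(0))
    print("arm ang",[np.round(x,3) for x in (lambda A:(np.arctan2(*(A.mean(0)[:2]-cc)[::-1]),len(A)))(near(P,cc,.178,.192,.025,.055))])
    print("bay",bay_angle(P,cc))
E
```

```text
scene deck [0.51894579 0.08666271] 0.0012761235825539913
hub 84 [0.5194643  0.08760116 0.19735717]
ptr n 40 ang -0.7855681767295943 spread 0.03304933817923121 r 0.13641334483877643 0.16305025475489127
knob 85 [0.50057511 0.15170902 0.22908891] [0.48338587 0.14094349 0.20052706] [0.51359332 0.16472923 0.24845148]
arm ang [np.float64(1.891), np.int64(36)]
bay (np.float64(3.944444109507185), np.float64(0.011967266869001486), 328)
side deck [0.51823279 0.08942906] 0.001337012096586294
hub 84 [0.51829758 0.08687853 0.1975377 ]
ptr n 53 ang -0.8146535917675848 spread 0.03559000248784464 r 0.13533161843387326 0.16192091237524198
knob 98 [0.49478828 0.14986123 0.22771532] [0.48405425 0.14043397 0.2007374 ] [0.50864827 0.16933444 0.24675005]
arm ang [np.float64(1.955), np.int64(26)]
bay (np.float64(3.9531707557671565), np.float64(0.01239087953556097), 302)
```

```bash
python3 -m inch '[{"slide":[-0.1,-0.08,-0.16],"angular":[0,0,0],"claw":1},{"slide":[-0.3,-0.24,-0.24],"angular":[0,0,0],"claw":1},{"slide":[-0.5,-0.4,-0.24],"angular":[0,0,0],"claw":1},{"slide":[-0.65,-0.52,-0.24],"angular":[0,0,0],"claw":1},{"slide":[-0.8,-0.64,-0.24],"angular":[0,0,0],"claw":1},{"slide":[-0.8,-0.64,-0.24],"angular":[0,0,0],"claw":1}]' 6
python3 -m inch '[{"slide":[-0.16,-0.12,0],"angular":[0,0,0],"claw":1},{"slide":[-0.32,-0.25,0],"angular":[0,0,0],"claw":1},{"slide":[-0.48,-0.38,0],"angular":[0,0,0],"claw":1},{"slide":[-0.64,-0.5,0],"angular":[0,0,0],"claw":1},{"slide":[-0.8,-0.63,0],"angular":[0,0,0],"claw":1},{"slide":[-0.8,-0.63,0],"angular":[0,0,0],"claw":1},{"slide":[-0.8,-0.63,0],"angular":[0,0,0],"claw":1}]'
python3 - <<'E'
from h import *
s=ctrl.get_state();p=s["position"];M=R.from_rotvec(s["tool_rot"]).as_matrix();print(s["time"],p,M.round(3).tolist())
c=np.array([.518,.0875])
im=ctrl.get_image("wrist");cv2.imwrite("pics/w1.png",im["color"][...,::-1])
T=np.eye(4);T[:3,:3]=M;T[:3,3]=p;im["extrinsics"]=T@im["tool_from_camera"]
P=cloud(im);K=near(P,c,.238,.25,.045,.1);print("knob top wrist",len(K),K.mean(0),(K.min(0)+K.max(0))/2)
Hb=near(P,c,.19,.203,0,.03);print("hub",len(Hb),Hb.mean(0),(Hb.min(0)+Hb.max(0))/2)
E
```

```text
time: 1.5
position: [0.3748, 0.3721, 0.2943]
tool_rot: [0.619, 3.078, 0.0]
ft_force: [-0.3, 0.3, -0.6]
grip_width: 1.0
grip_force: 0.0
time: 2.2
position: [0.4973, 0.1528, 0.2937]
tool_rot: [0.618, 3.08, 0.001]
ft_force: [1.0, 0.9, 0.1]
grip_width: 1.0
grip_force: 0.0
2.2 [0.49728955 0.15284361 0.29374809] [[-0.923, 0.386, 0.0], [0.386, 0.923, 0.0], [-0.0, 0.001, -1.0]]
knob top wrist 841 [0.49360254 0.15887228 0.24389741] [0.49452085 0.15858661 0.24234801]
hub 1245 [0.5159886  0.09407453 0.19801078] [0.51708459 0.09283633 0.19544117]
```

```bash
python3 - <<'E'
from h import *
c=np.array([.518,.0875])
ctrl.get_image("wrist")
for i in range(2):
    s=ctrl.get_state();p=s["position"];M=R.from_rotvec(s["tool_rot"]).as_matrix();print(s["time"],p,s["qd"][:3])
    im=ctrl.get_image("wrist")
    T=np.eye(4);T[:3,:3]=M;T[:3,3]=p;im["extrinsics"]=T@im["tool_from_camera"]
    P=cloud(im)
    for z0,z1,r in((.238,.25,.0),(.19,.203,0)):
        K=near(P,c,z0,z1,0.04 if z0>.2 else 0,.1 if z0>.2 else .035);cc,rr=cv2.minEnclosingCircle(K[:,:2].astype(np.float32));print(len(K),K.mean(0),cc,rr)
    K=near(P,c,.06,.08,.1,.16);H=cv2.convexHull(K[:,:2].astype(np.float32))[:,0];print(len(H), least_squares(lambda q:np.hypot(*(H-q).T)-.135,c,loss="soft_l1",f_scale=.002).x)
cv2.imwrite("pics/w2.png",im["color"][...,::-1])
E
```

```text
2.3 [0.49607619 0.15608066 0.2935262 ] [-0.01798041  0.0018663  -0.01887496]
840 [0.49365295 0.1589074  0.24391326] (0.49476826190948486, 0.15857873857021332) 0.013047998771071434
1174 [0.51623034 0.09508629 0.1979954 ] (0.5155246257781982, 0.09421921521425247) 0.022594107314944267
52 [0.51863049 0.09179033]
2.35 [0.49592093 0.15653329 0.29349441] [-0.00833273 -0.0006875  -0.00489269]
831 [0.49354812 0.15889265 0.243872  ] (0.4947999119758606, 0.15837523341178894) 0.012928507290780544
1170 [0.51632065 0.09520815 0.19795349] (0.5151417255401611, 0.09703667461872101) 0.024860309436917305
64 [0.51774894 0.09214374]
```

View pics/w2.png

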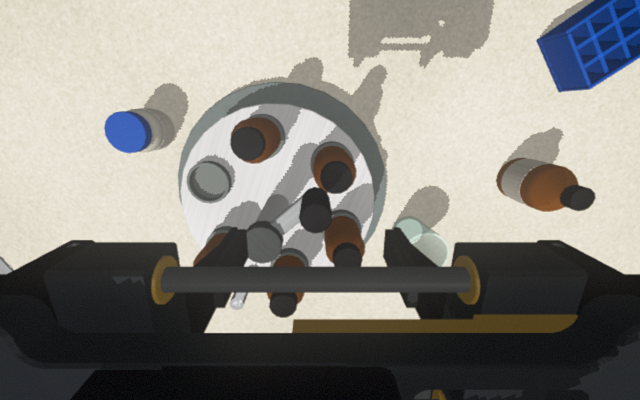

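```bash
python3 -m inch '[{"slide":[0,0,0.1],"angular":[0,0,0],"claw":1},{"slide":[0,0,0.22],"angular":[0,0,0],"claw":1},{"slide":[0,0,0.32],"angular":[0,0,0],"claw":1},{"slide":[0,0,0.32],"angular":[0,0,0],"claw":0},{"slide":[0,0,0.32],"angular":[0,0,0],"claw":-1},{"slide":[0,0,0.32],"angular":[0,0,0],"claw":-1},{"slide":[0,0,0.32],"angular":[0,0,0],"claw":-1},{"slide":[0,0,0.32],"angular":[0,0,0],"claw":-1},{"slide":[0,0,0.32],"angular":[0,0,0],"claw":-1}]' 6
python3 - <<'E'
from h import *
s=ctrl.get_state();print(s["time"],s["position"],s["tool_rot"],s["grip_width"],s["grip_force"],s["ft_force"],s["torque"])
c=np.array([.5185,.0885])
for n in("scene","side"):
    im=ctrl.get_image(n);P=cloud(im);print(n,bay_angle(P,c));cv2.imwrite(f"pics/g_{n}.png",im["color"][...,::-1])
a=cv2.imread("pics/g_scene.png")[95:255,225:395]; b=cv2.imread("pics/g_side.png")[95:255,210:380]
cv2.imwrite("pics/g.png",cv2.resize(np.hstack([a,b]),(800,376),interpolation=3))
E
```

```text
time: 3.3
position: [0.497, 0.1547, 0.2142]
tool_rot: [0.611, 3.081, 0.001]
ft_force: [-0.8, -0.8, 1.0]
grip_width: 0.539
grip_force: 0.0
3.3 [0.49700915 0.15471368 0.21423338] [6.11272930e-01 3.08059394e+00 1.17919026e-03] 0.5391927363187677 0.0 [-0.83251706 -0.78914003  0.97878027] [-0.05798775  0.04527159 -0.01259778]
scene (np.float64(3.944444109507185), np.float64(0.01220378644567292), 325)
side (np.float64(3.961897402027128), np.float64(0.012168265368774972), 293)
```

View pics/g.png

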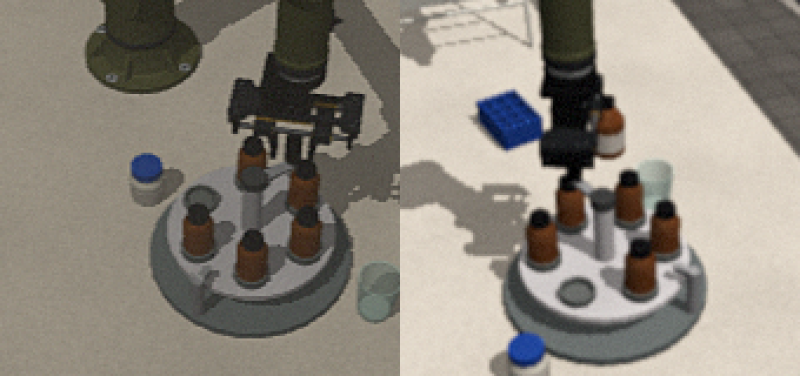

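```bash
python3 -m inch '[{"slide":[0,0,0],"angular":[0,0,0],"claw":-1},{"slide":[0,0,0],"angular":[0,0,0],"claw":-1},{"slide":[0,0,0],"angular":[0,0,0],"claw":-1},{"slide":[0,0,0],"angular":[0,0,0],"claw":-1},{"slide":[0,0,0],"angular":[0,0,0],"claw":-1},{"slide":[0,0,0],"angular":[0,0,0],"claw":-1},{"slide":[0,0,0],"angular":[0,0,0],"claw":-1},{"slide":[0,0,0],"angular":[0,0,0],"claw":-1}]' 6
python3 - <<'E'
from h import *
s=ctrl.get_state();print(s["time"],s["position"],s["tool_rot"],s["grip_width"],s["grip_force"],s["ft_force"],s["torque"])
im=ctrl.get_image("wrist");M=R.from_rotvec(s["tool_rot"]).as_matrix()
T=np.eye(4);T[:3,:3]=M;T[:3,3]=s["position"];im["extrinsics"]=T@im["tool_from_camera"];P=cloud(im)
K=near(P,np.array([.518,.09]),.238,.248,.04,.1);print(len(K),K.mean(0),K.min(0),K.max(0),((K.mean(0)-s["position"])@M))
E
```

```text
time: 4.2
position: [0.4967, 0.1547, 0.2136]
tool_rot: [0.611, 3.081, 0.0]
ft_force: [-1.0, 2.0, 0.9]
grip_width: 0.294
grip_force: 6.0
4.2 [0.49669632 0.15465558 0.21362722] [6.11426181e-01 3.08146938e+00 3.44958681e-04] 0.2940986343660724 5.999959569890052 [-1.04679132  1.96717683  0.94273095] [ 0.12829585  0.06973704 -0.00839666]
1392 [0.48603744 0.16032374 0.242992  ] [0.47677409 0.13719485 0.23801325] [0.51003787 0.18307618 0.24799993] [ 0.01201537  0.0011757  -0.02936459]
```

```bash
cat > plan.py <<'E'
import sys,json,os
from h import *
C=np.array([.5183,.0883]); PTR=-.79
F="log.json"
L=json.load(open(F)) if os.path.exists(F) else {"phi":1.884,"e":[0,0],"dt":[],"wc":[],"meas":[]}
def plan(inc):
    """next rows for crank increments (deg); stores them as pending"""
    phi=L["phi"]+np.cumsum(np.deg2rad(inc)); f=lambda p:.28*np.c_[np.cos(p-2.75),-np.sin(p-2.75)]
    S=np.round(f(phi)-f(np.array([L["phi"]]))+L["e"],3)
    L["pend"]={"phi":phi[-1],"e":(f(phi[-1:])-f(np.array([L["phi"]]))+L["e"]-S[-1])[0].tolist(),"inc":list(map(float,inc))}
    json.dump(L,open(F,"w"))
    print("["+",".join('{"slide":[%g,%g,0],"angular":[0,0,0],"claw":-1}'%tuple(s) for s in S)+"]")
def done():
    """pending rows were run"""
    p=L.pop("pend"); L["phi"]=p["phi"];L["e"]=p["e"]
    for i in p["inc"]: L["dt"].append(.1);L["wc"].append(np.deg2rad(i)/.1)
    s=ctrl.get_state(); print("t",s["time"],"f",np.round(s["ft_force"],1),"grip",round(s["grip_width"],3),"r",np.hypot(*(s["position"][:2]-C)).round(4))
def measure(cam):
    im=ctrl.get_image(cam); a,sc,n=bay_angle(cloud(im),C)
    L["meas"].append([sum(L["dt"]),a,n]); L["dt"].append(.05);L["wc"].append(0.)
    print("bay",round(a,3),"score",round(sc,4),n)
def sim(p,dt=None,wc=None,th=0.,w=0.):
    J,b,d,lag=p;k=.02;c=0.;out=[(0,th,w)];t=0
    for D,u in zip(L["dt"] if dt is None else dt,L["wc"] if wc is None else wc):
        for _ in range(int(round(D/.005))):
            c+=(u-c)*.005/lag; a=k*(c-w)-b*w
            if w<=1e-4 and a<=d: w=0.
            else: w=max(0.,w+.005*(a-d)/J)
            th+=w*.005;t+=.005
        out.append((t,th,w))
    return np.array(out)
N=np.array([.027,.006,.018,.06])
def fit():
    th0=L["meas"][0][1]
    def res(x):
        p=[N[0]*np.exp(x[0]),N[1]*np.exp(x[1]),N[2]*np.exp(x[2]),N[3]]
        o=sim(p); r=[]
        for t,a,n in L["meas"][1:]:
            e=np.interp(t,o[:,0],o[:,1])+th0-a; r.append(((e+np.pi)%(2*np.pi)-np.pi)/.03)
        return np.r_[r,np.array(x)/[.2,.4,.4]]
    x=least_squares(res,[0,0,0],diff_step=.02).x
    p=[N[0]*np.exp(x[0]),N[1]*np.exp(x[1]),N[2]*np.exp(x[2]),N[3]]
    o=sim(p); print("fit J b d",np.round(p[:3],4),"res",np.round(res(x)[:-3]*.03,3)[-6:],"w",o[-12:,2].round(2),"theta rel pointer",(o[-1,1]+th0-PTR)%(2*np.pi))
    return p,o
def save(): json.dump(L,open(F,"w"))
E
python3 - <<'E'
from plan import *
L["meas"].append([0,3.951,300]); plan([3,7,11,14,16,16,16,16,16,16])
E
```

```text
[{"slide":[0.011,-0.01,0],"angular":[0,0,0],"claw":-1},{"slide":[0.034,-0.035,0],"angular":[0,0,0],"claw":-1},{"slide":[0.064,-0.079,0],"angular":[0,0,0],"claw":-1},{"slide":[0.09,-0.143,0],"angular":[0,0,0],"claw":-1},{"slide":[0.099,-0.22,0],"angular":[0,0,0],"claw":-1},{"slide":[0.086,-0.297,0],"angular":[0,0,0],"claw":-1},{"slide":[0.052,-0.367,0],"angular":[0,0,0],"claw":-1},{"slide":[0.001,-0.426,0],"angular":[0,0,0],"claw":-1},{"slide":[-0.065,-0.468,0],"angular":[0,0,0],"claw":-1},{"slide":[-0.139,-0.49,0],"angular":[0,0,0],"claw":-1}]
```

```bash
cat > nxt.py <<'E'
from plan import *
# after a run: log it, look, fit, and propose the next n rows for w -> target
cam=sys.argv[1]; n=int(sys.argv[2]); tgt=float(sys.argv[3])
done()
if cam!="-": measure(cam)
p,o=fit(); lo,hi=1.,4.2
for _ in range(25):
    m=(lo+hi)/2
    w=sim(p,L["dt"]+[.1]*n,L["wc"]+[m]*n)[-1,2]; lo,hi=(m,hi) if w<tgt else (lo,m)
inc=round(np.rad2deg(m)/10*2)/2; q=sim(p,L["dt"]+[.1]*n,L["wc"]+[np.deg2rad(inc)*10]*n)[-n:,2]
print("inc",inc,"pred w",q.round(2)); plan([inc]*n); save()
E
python3 -m inch '[{"slide":[0.011,-0.01,0],"angular":[0,0,0],"claw":-1},{"slide":[0.034,-0.035,0],"angular":[0,0,0],"claw":-1},{"slide":[0.064,-0.079,0],"angular":[0,0,0],"claw":-1},{"slide":[0.09,-0.143,0],"angular":[0,0,0],"claw":-1},{"slide":[0.099,-0.22,0],"angular":[0,0,0],"claw":-1},{"slide":[0.086,-0.297,0],"angular":[0,0,0],"claw":-1},{"slide":[0.052,-0.367,0],"angular":[0,0,0],"claw":-1},{"slide":[0.001,-0.426,0],"angular":[0,0,0],"claw":-1},{"slide":[-0.065,-0.468,0],"angular":[0,0,0],"claw":-1},{"slide":[-0.139,-0.49,0],"angular":[0,0,0],"claw":-1}]' 6
python3 nxt.py scene 10 1.5
```

```text
time: 5.25
position: [0.4821, 0.0295, 0.2137]
tool_rot: [0.61, 3.08, 0.009]
ft_force: [5.0, 10.8, -3.3]
grip_width: 0.296
grip_force: 6.0
t 5.25 f [ 5.  10.8 -3.3] grip 0.296 r 0.069
bay 4.25 score 0.0124 289
fit J b d [0.0263 0.006  0.0166] res [-0.002] w [0.   0.   0.01 0.06 0.15 0.26 0.38 0.48 0.58 0.67 0.75 0.75] theta rel pointer 5.074948039847587
inc 19.5 pred w [0.79 0.89 0.99 1.08 1.17 1.24 1.31 1.38 1.43 1.48]
[{"slide":[-0.095,0.002,0],"angular":[0,0,0],"claw":-1},{"slide":[-0.184,0.035,0],"angular":[0,0,0],"claw":-1},{"slide":[-0.257,0.096,0],"angular":[0,0,0],"claw":-1},{"slide":[-0.304,0.178,0],"angular":[0,0,0],"claw":-1},{"slide":[-0.322,0.271,0],"angular":[0,0,0],"claw":-1},{"slide":[-0.308,0.365,0],"angular":[0,0,0],"claw":-1},{"slide":[-0.263,0.449,0],"angular":[0,0,0],"claw":-1},{"slide":[-0.193,0.513,0],"angular":[0,0,0],"claw":-1},{"slide":[-0.106,0.549,0],"angular":[0,0,0],"claw":-1},{"slide":[-0.011,0.555,0],"angular":[0,0,0],"claw":-1}]
```

```bash
python3 -m inch '[{"slide":[-0.095,0.002,0],"angular":[0,0,0],"claw":-1},{"slide":[-0.184,0.035,0],"angular":[0,0,0],"claw":-1},{"slide":[-0.257,0.096,0],"angular":[0,0,0],"claw":-1},{"slide":[-0.304,0.178,0],"angular":[0,0,0],"claw":-1},{"slide":[-0.322,0.271,0],"angular":[0,0,0],"claw":-1},{"slide":[-0.308,0.365,0],"angular":[0,0,0],"claw":-1},{"slide":[-0.263,0.449,0],"angular":[0,0,0],"claw":-1},{"slide":[-0.193,0.513,0],"angular":[0,0,0],"claw":-1},{"slide":[-0.106,0.549,0],"angular":[0,0,0],"claw":-1},{"slide":[-0.011,0.555,0],"angular":[0,0,0],"claw":-1}]'
python3 nxt.py scene 10 1.57
```

```text
time: 6.3
position: [0.5368, 0.1579, 0.2136]
tool_rot: [0.608, 3.081, 0.004]
ft_force: [1.6, 0.9, 2.4]
grip_width: 0.3
grip_force: 6.0
t 6.3 f [1.6 0.9 2.4] grip 0.3 r 0.072
bay 5.079 score 0.0121 217
fit J b d [0.0276 0.0086 0.0228] res [-0.079  0.021] w [0.57 0.6  0.69 0.77 0.85 0.92 0.99 1.05 1.1  1.15 1.19 1.17] theta rel pointer 5.949411310737333
inc 21.5 pred w [1.16 1.21 1.27 1.33 1.38 1.42 1.46 1.5  1.53 1.56]
[{"slide":[0.1,-0.031,0],"angular":[0,0,0],"claw":-1},{"slide":[0.181,-0.096,0],"angular":[0,0,0],"claw":-1},{"slide":[0.233,-0.187,0],"angular":[0,0,0],"claw":-1},{"slide":[0.248,-0.29,0],"angular":[0,0,0],"claw":-1},{"slide":[0.225,-0.392,0],"angular":[0,0,0],"claw":-1},{"slide":[0.165,-0.478,0],"angular":[0,0,0],"claw":-1},{"slide":[0.079,-0.536,0],"angular":[0,0,0],"claw":-1},{"slide":[-0.023,-0.558,0],"angular":[0,0,0],"claw":-1},{"slide":[-0.127,-0.542,0],"angular":[0,0,0],"claw":-1},{"slide":[-0.217,-0.488,0],"angular":[0,0,0],"claw":-1}]
```

```bash
python3 -m inch '[{"slide":[0.1,-0.031,0],"angular":[0,0,0],"claw":-1},{"slide":[0.181,-0.096,0],"angular":[0,0,0],"claw":-1},{"slide":[0.233,-0.187,0],"angular":[0,0,0],"claw":-1},{"slide":[0.248,-0.29,0],"angular":[0,0,0],"claw":-1},{"slide":[0.225,-0.392,0],"angular":[0,0,0],"claw":-1},{"slide":[0.165,-0.478,0],"angular":[0,0,0],"claw":-1},{"slide":[0.079,-0.536,0],"angular":[0,0,0],"claw":-1},{"slide":[-0.023,-0.558,0],"angular":[0,0,0],"claw":-1},{"slide":[-0.127,-0.542,0],"angular":[0,0,0],"claw":-1},{"slide":[-0.217,-0.488,0],"angular":[0,0,0],"claw":-1}]'
python3 nxt.py scene 10 1.57
```

```text
time: 7.35
position: [0.5403, 0.0222, 0.2136]
tool_rot: [-0.613, -3.079, -0.005]
ft_force: [-2.6, 6.2, 4.5]
grip_width: 0.295
grip_force: 6.0
t 7.35 f [-2.6  6.2  4.5] grip 0.295 r 0.0697
bay 0.096 score 0.0122 231
fit J b d [0.0248 0.0135 0.0227] res [-0.068  0.005  0.008] w [1.09 1.07 1.12 1.17 1.22 1.26 1.3  1.33 1.36 1.39 1.41 1.37] theta rel pointer 0.9636246969504514
inc 22.5 pred w [1.32 1.35 1.39 1.42 1.45 1.48 1.5  1.52 1.54 1.56]
[{"slide":[-0.066,0.086,0],"angular":[0,0,0],"claw":-1},{"slide":[-0.094,0.192,0],"angular":[0,0,0],"claw":-1},{"slide":[-0.079,0.3,0],"angular":[0,0,0],"claw":-1},{"slide":[-0.024,0.395,0],"angular":[0,0,0],"claw":-1},{"slide":[0.062,0.461,0],"angular":[0,0,0],"claw":-1},{"slide":[0.168,0.489,0],"angular":[0,0,0],"claw":-1},{"slide":[0.276,0.475,0],"angular":[0,0,0],"claw":-1},{"slide":[0.371,0.42,0],"angular":[0,0,0],"claw":-1},{"slide":[0.437,0.333,0],"angular":[0,0,0],"claw":-1},{"slide":[0.465,0.227,0],"angular":[0,0,0],"claw":-1}]
```

```bash
python3 -m inch '[{"slide":[-0.066,0.086,0],"angular":[0,0,0],"claw":-1},{"slide":[-0.094,0.192,0],"angular":[0,0,0],"claw":-1},{"slide":[-0.079,0.3,0],"angular":[0,0,0],"claw":-1},{"slide":[-0.024,0.395,0],"angular":[0,0,0],"claw":-1},{"slide":[0.062,0.461,0],"angular":[0,0,0],"claw":-1},{"slide":[0.168,0.489,0],"angular":[0,0,0],"claw":-1},{"slide":[0.276,0.475,0],"angular":[0,0,0],"claw":-1},{"slide":[0.371,0.42,0],"angular":[0,0,0],"claw":-1},{"slide":[0.437,0.333,0],"angular":[0,0,0],"claw":-1},{"slide":[0.465,0.227,0],"angular":[0,0,0],"claw":-1}]'
python3 nxt.py scene 10 1.57
```

```text
time: 8.4
position: [0.4537, 0.1186, 0.2136]
tool_rot: [0.607, 3.081, 0.0]
ft_force: [8.6, -3.6, -1.7]
grip_width: 0.298
grip_force: 6.0
t 8.4 f [ 8.6 -3.6 -1.7] grip 0.298 r 0.0713
bay 1.658 score 0.0124 279
fit J b d [0.0254 0.0126 0.0229] res [-0.073 -0.     0.017 -0.004] w [1.39 1.35 1.38 1.41 1.45 1.48 1.51 1.53 1.55 1.57 1.59 1.54] theta rel pointer 2.522487903167111
inc 21.5 pred w [1.48 1.48 1.49 1.5  1.51 1.52 1.53 1.54 1.55 1.55]
[{"slide":[-0.013,-0.103,0],"angular":[0,0,0],"claw":-1},{"slide":[-0.063,-0.195,0],"angular":[0,0,0],"claw":-1},{"slide":[-0.143,-0.262,0],"angular":[0,0,0],"claw":-1},{"slide":[-0.242,-0.295,0],"angular":[0,0,0],"claw":-1},{"slide":[-0.347,-0.289,0],"angular":[0,0,0],"claw":-1},{"slide":[-0.442,-0.246,0],"angular":[0,0,0],"claw":-1},{"slide":[-0.514,-0.17,0],"angular":[0,0,0],"claw":-1},{"slide":[-0.554,-0.074,0],"angular":[0,0,0],"claw":-1},{"slide":[-0.555,0.031,0],"angular":[0,0,0],"claw":-1},{"slide":[-0.518,0.129,0],"angular":[0,0,0],"claw":-1}]
```

```bash
python3 -m inch '[{"slide":[-0.013,-0.103,0],"angular":[0,0,0],"claw":-1},{"slide":[-0.063,-0.195,0],"angular":[0,0,0],"claw":-1},{"slide":[-0.143,-0.262,0],"angular":[0,0,0],"claw":-1},{"slide":[-0.242,-0.295,0],"angular":[0,0,0],"claw":-1},{"slide":[-0.347,-0.289,0],"angular":[0,0,0],"claw":-1},{"slide":[-0.442,-0.246,0],"angular":[0,0,0],"claw":-1},{"slide":[-0.514,-0.17,0],"angular":[0,0,0],"claw":-1},{"slide":[-0.554,-0.074,0],"angular":[0,0,0],"claw":-1},{"slide":[-0.555,0.031,0],"angular":[0,0,0],"claw":-1},{"slide":[-0.518,0.129,0],"angular":[0,0,0],"claw":-1}]'
python3 nxt.py - 10 1.57
```

```text
time: 9.45
position: [0.5894, 0.0976, 0.2136]
tool_rot: [0.616, 3.076, -0.001]
ft_force: [2.3, -0.8, -0.1]
grip_width: 0.296
grip_force: 6.0
t 9.45 f [ 2.3 -0.8 -0.1] grip 0.296 r 0.0717
fit J b d [0.0254 0.0126 0.0229] res [-0.073 -0.     0.017 -0.004] w [1.59 1.54 1.48 1.48 1.49 1.5  1.51 1.52 1.53 1.54 1.55 1.55] theta rel pointer 4.036719462680232
inc 21.5 pred w [1.56 1.56 1.57 1.57 1.57 1.58 1.58 1.58 1.58 1.58]
[{"slide":[0.07,0.077,0],"angular":[0,0,0],"claw":-1},{"slide":[0.163,0.123,0],"angular":[0,0,0],"claw":-1},{"slide":[0.267,0.132,0],"angular":[0,0,0],"claw":-1},{"slide":[0.367,0.102,0],"angular":[0,0,0],"claw":-1},{"slide":[0.45,0.038,0],"angular":[0,0,0],"claw":-1},{"slide":[0.502,-0.052,0],"angular":[0,0,0],"claw":-1},{"slide":[0.518,-0.155,0],"angular":[0,0,0],"claw":-1},{"slide":[0.496,-0.257,0],"angular":[0,0,0],"claw":-1},{"slide":[0.437,-0.344,0],"angular":[0,0,0],"claw":-1},{"slide":[0.351,-0.403,0],"angular":[0,0,0],"claw":-1}]
```

```bash
python3 -m inch '[{"slide":[0.07,0.077,0],"angular":[0,0,0],"claw":-1},{"slide":[0.163,0.123,0],"angular":[0,0,0],"claw":-1},{"slide":[0.267,0.132,0],"angular":[0,0,0],"claw":-1},{"slide":[0.367,0.102,0],"angular":[0,0,0],"claw":-1},{"slide":[0.45,0.038,0],"angular":[0,0,0],"claw":-1},{"slide":[0.502,-0.052,0],"angular":[0,0,0],"claw":-1},{"slide":[0.518,-0.155,0],"angular":[0,0,0],"claw":-1},{"slide":[0.496,-0.257,0],"angular":[0,0,0],"claw":-1},{"slide":[0.437,-0.344,0],"angular":[0,0,0],"claw":-1},{"slide":[0.351,-0.403,0],"angular":[0,0,0],"claw":-1}]'
python3 nxt.py scene 10 1.59
```

```text
time: 10.45
position: [0.4674, 0.0393, 0.2136]
tool_rot: [0.61, 3.08, 0.008]
ft_force: [6.1, 7.7, -6.2]
grip_width: 0.296
grip_force: 6.0
t 10.45 f [ 6.1  7.7 -6.2] grip 0.296 r 0.0706
bay 5.123 score 0.0123 309
fit J b d [0.0314 0.0112 0.0209] res [-0.088 -0.039  0.002  0.051 -0.018] w [1.67 1.67 1.68 1.68 1.69 1.69 1.7  1.7  1.7  1.71 1.71 1.67] theta rel pointer 5.9786326677713895
inc 20.0 pred w [1.61 1.59 1.59 1.59 1.58 1.58 1.58 1.58 1.58 1.58]
[{"slide":[-0.095,-0.023,0],"angular":[0,0,0],"claw":-1},{"slide":[-0.191,-0.012,0],"angular":[0,0,0],"claw":-1},{"slide":[-0.278,0.031,0],"angular":[0,0,0],"claw":-1},{"slide":[-0.346,0.102,0],"angular":[0,0,0],"claw":-1},{"slide":[-0.385,0.191,0],"angular":[0,0,0],"claw":-1},{"slide":[-0.391,0.288,0],"angular":[0,0,0],"claw":-1},{"slide":[-0.363,0.381,0],"angular":[0,0,0],"claw":-1},{"slide":[-0.306,0.459,0],"angular":[0,0,0],"claw":-1},{"slide":[-0.225,0.513,0],"angular":[0,0,0],"claw":-1},{"slide":[-0.13,0.536,0],"angular":[0,0,0],"claw":-1}]
```

```bash
python3 -m inch '[{"slide":[-0.095,-0.023,0],"angular":[0,0,0],"claw":-1},{"slide":[-0.191,-0.012,0],"angular":[0,0,0],"claw":-1},{"slide":[-0.278,0.031,0],"angular":[0,0,0],"claw":-1},{"slide":[-0.346,0.102,0],"angular":[0,0,0],"claw":-1},{"slide":[-0.385,0.191,0],"angular":[0,0,0],"claw":-1},{"slide":[-0.391,0.288,0],"angular":[0,0,0],"claw":-1},{"slide":[-0.363,0.381,0],"angular":[0,0,0],"claw":-1},{"slide":[-0.306,0.459,0],"angular":[0,0,0],"claw":-1},{"slide":[-0.225,0.513,0],"angular":[0,0,0],"claw":-1},{"slide":[-0.13,0.536,0],"angular":[0,0,0],"claw":-1}]'
python3 nxt.py scene 10 1.57
```

```text
time: 11.5
position: [0.549, 0.1533, 0.2134]
tool_rot: [0.609, 3.08, 0.003]
ft_force: [0.7, 1.2, 1.2]
grip_width: 0.295
grip_force: 6.0
t 11.5 f [0.7 1.2 1.2] grip 0.295 r 0.0719
bay 0.585 score 0.0121 236
fit J b d [0.0355 0.0123 0.0181] res [-0.087 -0.044 -0.006  0.047  0.014 -0.022] w [1.69 1.64 1.63 1.62 1.62 1.62 1.62 1.62 1.61 1.61 1.61 1.58] theta rel pointer 1.4329213208007374
inc 20.0 pred w [1.53 1.53 1.53 1.54 1.54 1.55 1.55 1.56 1.56 1.56]
[{"slide":[0.097,-0.011,0],"angular":[0,0,0],"claw":-1},{"slide":[0.184,-0.054,0],"angular":[0,0,0],"claw":-1},{"slide":[0.251,-0.124,0],"angular":[0,0,0],"claw":-1},{"slide":[0.29,-0.213,0],"angular":[0,0,0],"claw":-1},{"slide":[0.296,-0.31,0],"angular":[0,0,0],"claw":-1},{"slide":[0.268,-0.404,0],"angular":[0,0,0],"claw":-1},{"slide":[0.211,-0.482,0],"angular":[0,0,0],"claw":-1},{"slide":[0.13,-0.536,0],"angular":[0,0,0],"claw":-1},{"slide":[0.035,-0.559,0],"angular":[0,0,0],"claw":-1},{"slide":[-0.061,-0.548,0],"angular":[0,0,0],"claw":-1}]
```

```bash
python3 -m inch '[{"slide":[0.097,-0.011,0],"angular":[0,0,0],"claw":-1},{"slide":[0.184,-0.054,0],"angular":[0,0,0],"claw":-1},{"slide":[0.251,-0.124,0],"angular":[0,0,0],"claw":-1},{"slide":[0.29,-0.213,0],"angular":[0,0,0],"claw":-1},{"slide":[0.296,-0.31,0],"angular":[0,0,0],"claw":-1},{"slide":[0.268,-0.404,0],"angular":[0,0,0],"claw":-1},{"slide":[0.211,-0.482,0],"angular":[0,0,0],"claw":-1},{"slide":[0.13,-0.536,0],"angular":[0,0,0],"claw":-1},{"slide":[0.035,-0.559,0],"angular":[0,0,0],"claw":-1},{"slide":[-0.061,-0.548,0],"angular":[0,0,0],"claw":-1}]'
python3 nxt.py scene 10 1.57
```

```text
time: 12.55
position: [0.5105, 0.0205, 0.2135]
tool_rot: [-0.61, -3.081, -0.011]
ft_force: [1.0, 9.2, 0.2]
grip_width: 0.295
grip_force: 6.0
t 12.55 f [1.  9.2 0.2] grip 0.295 r 0.0683
bay 2.243 score 0.0123 260
fit J b d [0.038  0.0132 0.0163] res [-0.045 -0.011  0.041  0.019 -0.002 -0.016] w [1.59 1.55 1.55 1.55 1.56 1.56 1.57 1.57 1.57 1.58 1.58 1.55] theta rel pointer 3.094666412473611
inc 20.0 pred w [1.51 1.51 1.52 1.52 1.53 1.54 1.55 1.55 1.56 1.56]
[{"slide":[-0.087,0.043,0],"angular":[0,0,0],"claw":-1},{"slide":[-0.155,0.114,0],"angular":[0,0,0],"claw":-1},{"slide":[-0.194,0.203,0],"angular":[0,0,0],"claw":-1},{"slide":[-0.2,0.3,0],"angular":[0,0,0],"claw":-1},{"slide":[-0.172,0.393,0],"angular":[0,0,0],"claw":-1},{"slide":[-0.115,0.471,0],"angular":[0,0,0],"claw":-1},{"slide":[-0.034,0.525,0],"angular":[0,0,0],"claw":-1},{"slide":[0.061,0.548,0],"angular":[0,0,0],"claw":-1},{"slide":[0.158,0.537,0],"angular":[0,0,0],"claw":-1},{"slide":[0.245,0.494,0],"angular":[0,0,0],"claw":-1}]
```

```bash
python3 -m inch '[{"slide":[-0.087,0.043,0],"angular":[0,0,0],"claw":-1},{"slide":[-0.155,0.114,0],"angular":[0,0,0],"claw":-1},{"slide":[-0.194,0.203,0],"angular":[0,0,0],"claw":-1},{"slide":[-0.2,0.3,0],"angular":[0,0,0],"claw":-1},{"slide":[-0.172,0.393,0],"angular":[0,0,0],"claw":-1},{"slide":[-0.115,0.471,0],"angular":[0,0,0],"claw":-1},{"slide":[-0.034,0.525,0],"angular":[0,0,0],"claw":-1},{"slide":[0.061,0.548,0],"angular":[0,0,0],"claw":-1},{"slide":[0.158,0.537,0],"angular":[0,0,0],"claw":-1},{"slide":[0.245,0.494,0],"angular":[0,0,0],"claw":-1}]'
python3 nxt.py scene 10 1.57
```

```text
time: 13.6
position: [0.4997, 0.1577, 0.2134]
tool_rot: [-0.607, -3.082, -0.001]
ft_force: [1.4, -1.0, 4.1]
grip_width: 0.296
grip_force: 6.0
t 13.6 f [ 1.4 -1.   4.1] grip 0.296 r 0.0719
bay 3.814 score 0.0122 319
fit J b d [0.037  0.0128 0.017 ] res [-0.01   0.044  0.02  -0.005 -0.026  0.009] w [1.54 1.5  1.5  1.51 1.52 1.53 1.53 1.54 1.55 1.55 1.56 1.53] theta rel pointer 4.689532051598285
inc 20.5 pred w [1.49 1.49 1.51 1.52 1.53 1.54 1.55 1.56 1.57 1.58]
[{"slide":[0.068,-0.072,0],"angular":[0,0,0],"claw":-1},{"slide":[0.107,-0.164,0],"angular":[0,0,0],"claw":-1},{"slide":[0.111,-0.264,0],"angular":[0,0,0],"claw":-1},{"slide":[0.08,-0.358,0],"angular":[0,0,0],"claw":-1},{"slide":[0.018,-0.436,0],"angular":[0,0,0],"claw":-1},{"slide":[-0.068,-0.487,0],"angular":[0,0,0],"claw":-1},{"slide":[-0.166,-0.505,0],"angular":[0,0,0],"claw":-1},{"slide":[-0.264,-0.488,0],"angular":[0,0,0],"claw":-1},{"slide":[-0.35,-0.437,0],"angular":[0,0,0],"claw":-1},{"slide":[-0.412,-0.359,0],"angular":[0,0,0],"claw":-1}]
```

```bash
python3 -m inch '[{"slide":[0.068,-0.072,0],"angular":[0,0,0],"claw":-1},{"slide":[0.107,-0.164,0],"angular":[0,0,0],"claw":-1},{"slide":[0.111,-0.264,0],"angular":[0,0,0],"claw":-1},{"slide":[0.08,-0.358,0],"angular":[0,0,0],"claw":-1},{"slide":[0.018,-0.436,0],"angular":[0,0,0],"claw":-1},{"slide":[-0.068,-0.487,0],"angular":[0,0,0],"claw":-1},{"slide":[-0.166,-0.505,0],"angular":[0,0,0],"claw":-1},{"slide":[-0.264,-0.488,0],"angular":[0,0,0],"claw":-1},{"slide":[-0.35,-0.437,0],"angular":[0,0,0],"claw":-1},{"slide":[-0.412,-0.359,0],"angular":[0,0,0],"claw":-1}]'
python3 nxt.py scene 10 1.57
```

```text
time: 14.65
position: [0.5619, 0.0326, 0.2133]
tool_rot: [-0.614, -3.079, -0.001]
ft_force: [-3.6, 2.4, 5.2]
grip_width: 0.296
grip_force: 6.0
t 14.65 f [-3.6  2.4  5.2] grip 0.296 r 0.0707
bay 5.445 score 0.0124 198
fit J b d [0.0375 0.013  0.0167] res [ 0.042  0.019 -0.005 -0.023  0.014 -0.006] w [1.53 1.49 1.5  1.51 1.52 1.53 1.55 1.56 1.56 1.57 1.58 1.55] theta rel pointer 0.024186429981032376
inc 20.0 pred w [1.51 1.51 1.52 1.53 1.53 1.54 1.55 1.55 1.56 1.56]
[{"slide":[-0.031,0.092,0],"angular":[0,0,0],"claw":-1},{"slide":[-0.029,0.189,0],"angular":[0,0,0],"claw":-1},{"slide":[0.007,0.28,0],"angular":[0,0,0],"claw":-1},{"slide":[0.071,0.352,0],"angular":[0,0,0],"claw":-1},{"slide":[0.156,0.399,0],"angular":[0,0,0],"claw":-1},{"slide":[0.252,0.414,0],"angular":[0,0,0],"claw":-1},{"slide":[0.348,0.394,0],"angular":[0,0,0],"claw":-1},{"slide":[0.431,0.344,0],"angular":[0,0,0],"claw":-1},{"slide":[0.491,0.268,0],"angular":[0,0,0],"claw":-1},{"slide":[0.522,0.176,0],"angular":[0,0,0],"claw":-1}]
```

Average 1.55 rad/s; steady. Continue.

```bash
python3 -m inch '[{"slide":[-0.031,0.092,0],"angular":[0,0,0],"claw":-1},{"slide":[-0.029,0.189,0],"angular":[0,0,0],"claw":-1},{"slide":[0.007,0.28,0],"angular":[0,0,0],"claw":-1},{"slide":[0.071,0.352,0],"angular":[0,0,0],"claw":-1},{"slide":[0.156,0.399,0],"angular":[0,0,0],"claw":-1},{"slide":[0.252,0.414,0],"angular":[0,0,0],"claw":-1},{"slide":[0.348,0.394,0],"angular":[0,0,0],"claw":-1},{"slide":[0.431,0.344,0],"angular":[0,0,0],"claw":-1},{"slide":[0.491,0.268,0],"angular":[0,0,0],"claw":-1},{"slide":[0.522,0.176,0],"angular":[0,0,0],"claw":-1}]'
python3 nxt.py scene 10 1.57
```

```text
time: 15.7
position: [0.4574, 0.1239, 0.2133]
tool_rot: [0.607, 3.081, -0.001]
ft_force: [8.0, -3.7, -2.6]
grip_width: 0.296
grip_force: 6.0
t 15.7 f [ 8.  -3.7 -2.6] grip 0.296 r 0.0706
bay 0.777 score 0.0125 294
fit J b d [0.0378 0.0131 0.0164] res [ 0.018 -0.005 -0.022  0.016 -0.003 -0.004] w [1.55 1.51 1.51 1.52 1.53 1.53 1.54 1.55 1.55 1.56 1.56 1.53] theta rel pointer 1.6396484867437557
inc 20.5 pred w [1.49 1.5  1.51 1.53 1.54 1.55 1.56 1.57 1.57 1.58]
[{"slide":[-0.002,-0.1,0],"angular":[0,0,0],"claw":-1},{"slide":[-0.04,-0.192,0],"angular":[0,0,0],"claw":-1},{"slide":[-0.107,-0.266,0],"angular":[0,0,0],"claw":-1},{"slide":[-0.196,-0.311,0],"angular":[0,0,0],"claw":-1},{"slide":[-0.295,-0.322,0],"angular":[0,0,0],"claw":-1},{"slide":[-0.392,-0.297,0],"angular":[0,0,0],"claw":-1},{"slide":[-0.474,-0.241,0],"angular":[0,0,0],"claw":-1},{"slide":[-0.531,-0.159,0],"angular":[0,0,0],"claw":-1},{"slide":[-0.556,-0.062,0],"angular":[0,0,0],"claw":-1},{"slide":[-0.545,0.037,0],"angular":[0,0,0],"claw":-1}]
```

```bash
python3 -m inch '[{"slide":[-0.002,-0.1,0],"angular":[0,0,0],"claw":-1},{"slide":[-0.04,-0.192,0],"angular":[0,0,0],"claw":-1},{"slide":[-0.107,-0.266,0],"angular":[0,0,0],"claw":-1},{"slide":[-0.196,-0.311,0],"angular":[0,0,0],"claw":-1},{"slide":[-0.295,-0.322,0],"angular":[0,0,0],"claw":-1},{"slide":[-0.392,-0.297,0],"angular":[0,0,0],"claw":-1},{"slide":[-0.474,-0.241,0],"angular":[0,0,0],"claw":-1},{"slide":[-0.531,-0.159,0],"angular":[0,0,0],"claw":-1},{"slide":[-0.556,-0.062,0],"angular":[0,0,0],"claw":-1},{"slide":[-0.545,0.037,0],"angular":[0,0,0],"claw":-1}]'
python3 nxt.py scene 10 1.57
```

```text
time: 16.75
position: [0.5889, 0.0802, 0.2132]
tool_rot: [0.615, 3.08, -0.002]
ft_force: [-0.2, -1.5, 0.7]
grip_width: 0.298
grip_force: 6.0
t 16.75 f [-0.2 -1.5  0.7] grip 0.298 r 0.0711
bay 2.365 score 0.0125 203
fit J b d [0.0373 0.0129 0.0168] res [-0.004 -0.023  0.013 -0.008 -0.012  0.012] w [1.53 1.49 1.5  1.51 1.52 1.53 1.55 1.56 1.57 1.57 1.58 1.55] theta rel pointer 3.245264768904601
inc 20.0 pred w [1.51 1.51 1.52 1.53 1.53 1.54 1.55 1.55 1.56 1.56]
[{"slide":[0.043,0.087,0],"angular":[0,0,0],"claw":-1},{"slide":[0.114,0.154,0],"angular":[0,0,0],"claw":-1},{"slide":[0.203,0.193,0],"angular":[0,0,0],"claw":-1},{"slide":[0.3,0.199,0],"angular":[0,0,0],"claw":-1},{"slide":[0.393,0.172,0],"angular":[0,0,0],"claw":-1},{"slide":[0.471,0.114,0],"angular":[0,0,0],"claw":-1},{"slide":[0.525,0.033,0],"angular":[0,0,0],"claw":-1},{"slide":[0.548,-0.062,0],"angular":[0,0,0],"claw":-1},{"slide":[0.537,-0.158,0],"angular":[0,0,0],"claw":-1},{"slide":[0.494,-0.245,0],"angular":[0,0,0],"claw":-1}]
```

```bash
python3 -m inch '[{"slide":[0.043,0.087,0],"angular":[0,0,0],"claw":-1},{"slide":[0.114,0.154,0],"angular":[0,0,0],"claw":-1},{"slide":[0.203,0.193,0],"angular":[0,0,0],"claw":-1},{"slide":[0.3,0.199,0],"angular":[0,0,0],"claw":-1},{"slide":[0.393,0.172,0],"angular":[0,0,0],"claw":-1},{"slide":[0.471,0.114,0],"angular":[0,0,0],"claw":-1},{"slide":[0.525,0.033,0],"angular":[0,0,0],"claw":-1},{"slide":[0.548,-0.062,0],"angular":[0,0,0],"claw":-1},{"slide":[0.537,-0.158,0],"angular":[0,0,0],"claw":-1},{"slide":[0.494,-0.245,0],"angular":[0,0,0],"claw":-1}]'
python3 nxt.py scene 10 1.57
python3 - <<'E'
from plan import *
o=sim(fit()[0],L["dt"]+[.1]*30,L["wc"]+[0.]*30); i=len(L["dt"]); print("rundown angle",(o[i:,1]-o[i,1])[::3].round(2),o[i::3,2].round(2))
E
```

```text
time: 17.8
position: [0.4497, 0.0718, 0.2136]
tool_rot: [0.607, 3.081, 0.006]
ft_force: [8.7, 1.9, -5.2]
grip_width: 0.293
grip_force: 6.0
t 17.8 f [ 8.7  1.9 -5.2] grip 0.293 r 0.0706
bay 3.953 score 0.0122 315
fit J b d [0.0365 0.0125 0.0175] res [-0.023  0.01  -0.015 -0.021  0.001  0.021] w [1.55 1.51 1.51 1.51 1.52 1.53 1.54 1.54 1.55 1.55 1.56 1.53] theta rel pointer 4.8418854950781345
inc 20.5 pred w [1.49 1.49 1.51 1.52 1.53 1.54 1.55 1.56 1.57 1.58]
[{"slide":[-0.072,-0.069,0],"angular":[0,0,0],"claw":-1},{"slide":[-0.164,-0.108,0],"angular":[0,0,0],"claw":-1},{"slide":[-0.264,-0.112,0],"angular":[0,0,0],"claw":-1},{"slide":[-0.359,-0.081,0],"angular":[0,0,0],"claw":-1},{"slide":[-0.436,-0.018,0],"angular":[0,0,0],"claw":-1},{"slide":[-0.487,0.067,0],"angular":[0,0,0],"claw":-1},{"slide":[-0.505,0.165,0],"angular":[0,0,0],"claw":-1},{"slide":[-0.488,0.263,0],"angular":[0,0,0],"claw":-1},{"slide":[-0.437,0.349,0],"angular":[0,0,0],"claw":-1},{"slide":[-0.36,0.412,0],"angular":[0,0,0],"claw":-1}]
fit J b d [0.0365 0.0125 0.0175] res [-0.023  0.01  -0.015 -0.021  0.001  0.021] w [1.55 1.51 1.51 1.51 1.52 1.53 1.54 1.54 1.55 1.55 1.56 1.53] theta rel pointer 4.8418854950781345
rundown angle [0.   0.39 0.65 0.82 0.9  0.93 0.93 0.93 0.93 0.93 0.93] [1.53 1.08 0.7  0.41 0.19 0.02 0.   0.   0.   0.   0.  ]
```

```bash
cat > stop.py <<'E'
from plan import *
p,_=fit()
def final(inc):
    o=sim(p,L["dt"]+[.1]*(len(inc)+25),L["wc"]+[np.deg2rad(i)*10 for i in inc]+[0]*25)
    return (o[-1,1]+L["meas"][0][1]-PTR+np.pi)%(2*np.pi)-np.pi
inc=json.loads(sys.argv[1]); print("final rel",final(inc)); plan(inc)
E
for s in '[20,10,4,0,0,0,0,0,0,0]' '[20,15,8,0,0,0,0,0,0,0]' ; do python3 stop.py $s|tail -2;done
```

```text
final rel -0.24201615774834195
[{"slide":[-0.07,-0.067,0],"angular":[0,0,0],"claw":-1},{"slide":[-0.113,-0.091,0],"angular":[0,0,0],"claw":-1},{"slide":[-0.131,-0.098,0],"angular":[0,0,0],"claw":-1},{"slide":[-0.131,-0.098,0],"angular":[0,0,0],"claw":-1},{"slide":[-0.131,-0.098,0],"angular":[0,0,0],"claw":-1},{"slide":[-0.131,-0.098,0],"angular":[0,0,0],"claw":-1},{"slide":[-0.131,-0.098,0],"angular":[0,0,0],"claw":-1},{"slide":[-0.131,-0.098,0],"angular":[0,0,0],"claw":-1},{"slide":[-0.131,-0.098,0],"angular":[0,0,0],"claw":-1},{"slide":[-0.131,-0.098,0],"angular":[0,0,0],"claw":-1}]
final rel -0.17100363721399958
[{"slide":[-0.07,-0.067,0],"angular":[0,0,0],"claw":-1},{"slide":[-0.136,-0.1,0],"angular":[0,0,0],"claw":-1},{"slide":[-0.174,-0.109,0],"angular":[0,0,0],"claw":-1},{"slide":[-0.174,-0.109,0],"angular":[0,0,0],"claw":-1},{"slide":[-0.174,-0.109,0],"angular":[0,0,0],"claw":-1},{"slide":[-0.174,-0.109,0],"angular":[0,0,0],"claw":-1},{"slide":[-0.174,-0.109,0],"angular":[0,0,0],"claw":-1},{"slide":[-0.174,-0.109,0],"angular":[0,0,0],"claw":-1},{"slide":[-0.174,-0.109,0],"angular":[0,0,0],"claw":-1},{"slide":[-0.174,-0.109,0],"angular":[0,0,0],"claw":-1}]
```

```bash
python3 stop.py '[20,10,4,0,0,0,0,0,0,0]'>/dev/null
python3 -m inch '[{"slide":[-0.07,-0.067,0],"angular":[0,0,0],"claw":-1},{"slide":[-0.113,-0.091,0],"angular":[0,0,0],"claw":-1},{"slide":[-0.131,-0.098,0],"angular":[0,0,0],"claw":-1},{"slide":[-0.131,-0.098,0],"angular":[0,0,0],"claw":-1},{"slide":[-0.131,-0.098,0],"angular":[0,0,0],"claw":-1},{"slide":[-0.131,-0.098,0],"angular":[0,0,0],"claw":-1},{"slide":[-0.131,-0.098,0],"angular":[0,0,0],"claw":-1},{"slide":[-0.131,-0.098,0],"angular":[0,0,0],"claw":-1},{"slide":[-0.131,-0.098,0],"angular":[0,0,0],"claw":-1},{"slide":[-0.131,-0.098,0],"angular":[0,0,0],"claw":-1}]'
python3 - <<'E'
from plan import *
done();measure("scene");measure("side");save();fit()
E
python3 stop.py '[0,0,0,0,0,0,0,0]'
```

```text
time: 18.85
position: [0.4713, 0.0372, 0.2136]
tool_rot: [0.609, 3.081, 0.002]
ft_force: [3.7, 5.3, -3.4]
grip_width: 0.291
grip_force: 6.0
t 18.85 f [ 3.7  5.3 -3.4] grip 0.291 r 0.0694
bay 4.992 score 0.012 295
bay 1.876 score 0.0119 244
fit J b d [0.0652 0.02   0.0015] res [ 0.197  0.312  0.452  0.592  0.991 -2.128] w [1.62 1.59 1.53 1.45 1.37 1.28 1.2  1.13 1.06 1.   0.96 0.93] theta rel pointer 0.5856798865114676
fit J b d [0.0652 0.02   0.0015] res [ 0.197  0.312  0.452  0.592  0.991 -2.128] w [1.62 1.59 1.53 1.45 1.37 1.28 1.2  1.13 1.06 1.   0.96 0.93] theta rel pointer 0.5856798865114676
final rel 1.833990508573077
[{"slide":[-0,-0,0],"angular":[0,0,0],"claw":-1},{"slide":[-0,-0,0],"angular":[0,0,0],"claw":-1},{"slide":[-0,-0,0],"angular":[0,0,0],"claw":-1},{"slide":[-0,-0,0],"angular":[0,0,0],"claw":-1},{"slide":[-0,-0,0],"angular":[0,0,0],"claw":-1},{"slide":[-0,-0,0],"angular":[0,0,0],"claw":-1},{"slide":[-0,-0,0],"angular":[0,0,0],"claw":-1},{"slide":[-0,-0,0],"angular":[0,0,0],"claw":-1}]
```

```bash
python3 -m inch '[{"slide":[0,0,0],"angular":[0,0,0],"claw":-1},{"slide":[0,0,0],"angular":[0,0,0],"claw":-1},{"slide":[0,0,0],"angular":[0,0,0],"claw":-1},{"slide":[0,0,0],"angular":[0,0,0],"claw":-1},{"slide":[0,0,0],"angular":[0,0,0],"claw":-1},{"slide":[0,0,0],"angular":[0,0,0],"claw":-1},{"slide":[0,0,0],"angular":[0,0,0],"claw":-1},{"slide":[0,0,0],"angular":[0,0,0],"claw":-1}]'
python3 - <<'E'
from plan import *
L["meas"].pop();done();measure("scene");save();fit()
for n in("scene","side"):
    im=ctrl.get_image(n); cv2.imwrite(f"pics/s_{n}.png",im["color"][...,::-1]); print(n,bay_angle(cloud(im),C))
    L["dt"].append(.05);L["wc"].append(0.)
save()
a=cv2.imread("pics/s_scene.png")[115:255,255:395]; b=cv2.imread("pics/s_side.png")[115:255,225:365]
cv2.imwrite("pics/s.png",cv2.resize(np.hstack([a,b]),(800,400),interpolation=3))
E
```

```text
time: 19.75
position: [0.4712, 0.0373, 0.2136]
tool_rot: [0.609, 3.081, 0.002]
ft_force: [4.1, 4.2, -3.0]
grip_width: 0.296
grip_force: 6.0
t 19.75 f [ 4.1  4.2 -3. ] grip 0.296 r 0.0694
bay 5.044 score 0.0121 296
fit J b d [0.0322 0.0098 0.0219] res [-0.018 -0.033 -0.02  -0.008  0.008  0.022] w [0.35 0.3  0.25 0.16 0.08 0.01 0.   0.   0.   0.   0.   0.  ] theta rel pointer 5.856252557617026
scene (np.float64(5.035274892003641), np.float64(0.012136785095212975), 305)
side (np.float64(1.9024088846738192), np.float64(0.012133125962016756), 251)
```

View pics/s.png

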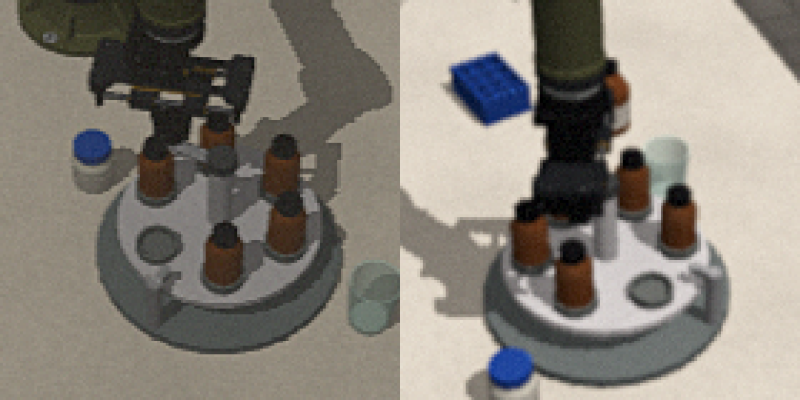

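```bash
for s in '[8,15,18,18,18,18,15,8,0,0]' '[6,12,15,15,15,15,12,6,0,0]'; do python3 stop.py $s|tail -2;done
```

```text
final rel -0.06790450835871553
[{"slide":[-0.038,-0.011,0],"angular":[0,0,0],"claw":-1},{"slide":[-0.111,-0.016,0],"angular":[0,0,0],"claw":-1},{"slide":[-0.196,0.003,0],"angular":[0,0,0],"claw":-1},{"slide":[-0.272,0.047,0],"angular":[0,0,0],"claw":-1},{"slide":[-0.33,0.113,0],"angular":[0,0,0],"claw":-1},{"slide":[-0.365,0.193,0],"angular":[0,0,0],"claw":-1},{"slide":[-0.374,0.266,0],"angular":[0,0,0],"claw":-1},{"slide":[-0.371,0.305,0],"angular":[0,0,0],"claw":-1},{"slide":[-0.371,0.305,0],"angular":[0,0,0],"claw":-1},{"slide":[-0.371,0.305,0],"angular":[0,0,0],"claw":-1}]
final rel -0.20141419401430483
[{"slide":[-0.028,-0.008,0],"angular":[0,0,0],"claw":-1},{"slide":[-0.086,-0.016,0],"angular":[0,0,0],"claw":-1},{"slide":[-0.159,-0.009,0],"angular":[0,0,0],"claw":-1},{"slide":[-0.228,0.017,0],"angular":[0,0,0],"claw":-1},{"slide":[-0.287,0.06,0],"angular":[0,0,0],"claw":-1},{"slide":[-0.333,0.117,0],"angular":[0,0,0],"claw":-1},{"slide":[-0.358,0.17,0],"angular":[0,0,0],"claw":-1},{"slide":[-0.367,0.198,0],"angular":[0,0,0],"claw":-1},{"slide":[-0.367,0.198,0],"angular":[0,0,0],"claw":-1},{"slide":[-0.367,0.198,0],"angular":[0,0,0],"claw":-1}]
```

```bash
python3 stop.py '[8,15,18,18,18,18,15,8,0,0]'>/dev/null
python3 -m inch '[{"slide":[-0.038,-0.011,0],"angular":[0,0,0],"claw":-1},{"slide":[-0.111,-0.016,0],"angular":[0,0,0],"claw":-1},{"slide":[-0.196,0.003,0],"angular":[0,0,0],"claw":-1},{"slide":[-0.272,0.047,0],"angular":[0,0,0],"claw":-1},{"slide":[-0.33,0.113,0],"angular":[0,0,0],"claw":-1},{"slide":[-0.365,0.193,0],"angular":[0,0,0],"claw":-1},{"slide":[-0.374,0.266,0],"angular":[0,0,0],"claw":-1},{"slide":[-0.371,0.305,0],"angular":[0,0,0],"claw":-1},{"slide":[-0.371,0.305,0],"angular":[0,0,0],"claw":-1},{"slide":[-0.371,0.305,0],"angular":[0,0,0],"claw":-1}]'
python3 -m inch '[{"slide":[0,0,0],"angular":[0,0,0],"claw":-1},{"slide":[0,0,0],"angular":[0,0,0],"claw":-1},{"slide":[0,0,0],"angular":[0,0,0],"claw":-1},{"slide":[0,0,0],"angular":[0,0,0],"claw":-1},{"slide":[0,0,0],"angular":[0,0,0],"claw":-1},{"slide":[0,0,0],"angular":[0,0,0],"claw":-1},{"slide":[0,0,0],"angular":[0,0,0],"claw":-1}]'
python3 - <<'E'
from plan import *
done();L["dt"]+=[.7];L["wc"]+=[0.];measure("scene");save();fit()
for n in("scene","side"):
    im=ctrl.get_image(n); P=cloud(im);cv2.imwrite(f"pics/e_{n}.png",im["color"][...,::-1]); print(n,bay_angle(P,C))
    L["dt"].append(.05);L["wc"].append(0.)
    # cup rim: direct look
    Q=near(P,C,.084,.094,.06,.128)[:,:2]-C; a=(np.arctan2(Q[:,1],Q[:,0])-PTR+np.pi)%(2*np.pi)-np.pi; k=abs(a)<.5; print("cup rim pts",k.sum(),a[k].mean(),a[k].min(),a[k].max())
save()
a=cv2.imread("pics/e_scene.png")[115:255,255:395]; b=cv2.imread("pics/e_side.png")[115:255,225:365]
cv2.imwrite("pics/e.png",cv2.resize(np.hstack([a,b]),(800,400),interpolation=3))
E
```

```text
time: 20.9
position: [0.5864, 0.0707, 0.2132]
tool_rot: [0.611, 3.079, -0.001]
ft_force: [6.1, -2.1, -6.6]
grip_width: 0.296
grip_force: 6.0
time: 21.6
position: [0.5862, 0.0701, 0.2133]
tool_rot: [0.612, 3.079, -0.001]
ft_force: [6.3, -2.0, -7.7]
grip_width: 0.296
grip_force: 6.0
t 21.6 f [ 6.3 -2.  -7.7] grip 0.296 r 0.0703
bay 3.229 score 0.0125 155
fit J b d [0.0686 0.0212 0.0003] res [ 0.077  0.198  0.319  0.711  1.355 -1.947] w [0.52 0.55 0.59 0.64 0.7  0.74 0.78 0.79 0.76 0.72 0.47 0.46] theta rel pointer 2.0954264893987435
scene (np.float64(3.220132469929538), np.float64(0.01234318014145708), 151)
cup rim pts 44 -0.17551605198595754 -0.4552864845770319 0.11341457975362124
side (np.float64(5.340707511102648), np.float64(0.011969232292435955), 295)
cup rim pts 51 -0.13885565604464833 -0.43942028731459404 0.15070883912168975
```

View pics/e.png

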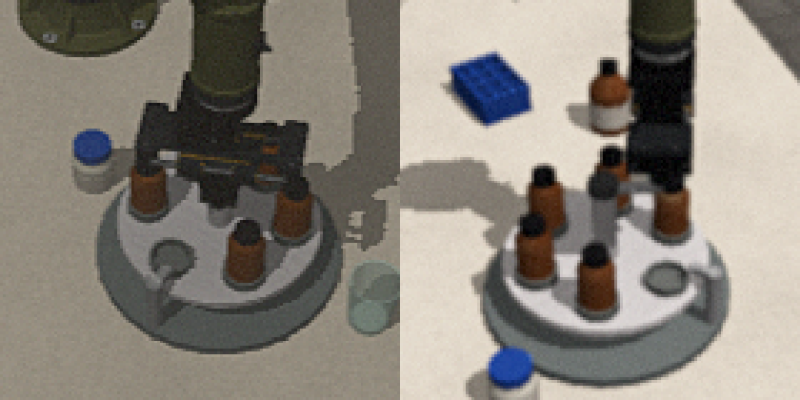

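```bash
python3 - <<'E'
from plan import *
L["meas"][-1][1]=5.335; save(); p,_=fit()
E
for s in '[8,15,18,18,12,6,0,0]' '[8,15,18,18,18,12,6,0,0]'; do python3 stop.py $s|tail -2;done
```

```text
fit J b d [0.0312 0.0089 0.0232] res [-0.031 -0.019 -0.008 -0.01  -0.012  0.043] w [0.14 0.25 0.35 0.44 0.5  0.51 0.44 0.34 0.   0.   0.   0.  ] theta rel pointer 6.168084861300045
final rel 0.040742030879414415
[{"slide":[0.008,0.038,0],"angular":[0,0,0],"claw":-1},{"slide":[0.038,0.105,0],"angular":[0,0,0],"claw":-1},{"slide":[0.094,0.171,0],"angular":[0,0,0],"claw":-1},{"slide":[0.169,0.217,0],"angular":[0,0,0],"claw":-1},{"slide":[0.225,0.234,0],"angular":[0,0,0],"claw":-1},{"slide":[0.254,0.238,0],"angular":[0,0,0],"claw":-1},{"slide":[0.254,0.238,0],"angular":[0,0,0],"claw":-1},{"slide":[0.254,0.238,0],"angular":[0,0,0],"claw":-1}]
final rel 0.118381637511213
[{"slide":[0.008,0.038,0],"angular":[0,0,0],"claw":-1},{"slide":[0.038,0.105,0],"angular":[0,0,0],"claw":-1},{"slide":[0.094,0.171,0],"angular":[0,0,0],"claw":-1},{"slide":[0.169,0.217,0],"angular":[0,0,0],"claw":-1},{"slide":[0.254,0.238,0],"angular":[0,0,0],"claw":-1},{"slide":[0.313,0.236,0],"angular":[0,0,0],"claw":-1},{"slide":[0.341,0.231,0],"angular":[0,0,0],"claw":-1},{"slide":[0.341,0.231,0],"angular":[0,0,0],"claw":-1},{"slide":[0.341,0.231,0],"angular":[0,0,0],"claw":-1}]
```

```bash
python3 stop.py '[8,15,18,18,12,6,0,0]'>/dev/null
python3 -m inch '[{"slide":[0.008,0.038,0],"angular":[0,0,0],"claw":-1},{"slide":[0.038,0.105,0],"angular":[0,0,0],"claw":-1},{"slide":[0.094,0.171,0],"angular":[0,0,0],"claw":-1},{"slide":[0.169,0.217,0],"angular":[0,0,0],"claw":-1},{"slide":[0.225,0.234,0],"angular":[0,0,0],"claw":-1},{"slide":[0.254,0.238,0],"angular":[0,0,0],"claw":-1},{"slide":[0.254,0.238,0],"angular":[0,0,0],"claw":-1},{"slide":[0.254,0.238,0],"angular":[0,0,0],"claw":-1}]'
python3 -m inch '[{"slide":[0,0,0],"angular":[0,0,0],"claw":-1},{"slide":[0,0,0],"angular":[0,0,0],"claw":-1},{"slide":[0,0,0],"angular":[0,0,0],"claw":-1},{"slide":[0,0,0],"angular":[0,0,0],"claw":-1},{"slide":[0,0,0],"angular":[0,0,0],"claw":-1}]'
python3 - <<'E'
from plan import *
done();L["dt"]+=[.5];L["wc"]+=[0.]
for n in("scene","side"):
    im=ctrl.get_image(n); P=cloud(im); a,s,k=bay_angle(P,C);print(n,a,s,k,"mod60 from pointer",((a-PTR+np.pi/6)%(np.pi/3))-np.pi/6)
    Q=near(P,C,.084,.094,.06,.128)[:,:2]-C; a=(np.arctan2(Q[:,1],Q[:,0])-PTR+np.pi)%(2*np.pi)-np.pi; k=abs(a)<.5; print("cup rim pts",k.sum(),a[k].mean(),a[k].min(),a[k].max())
    L["dt"].append(.05);L["wc"].append(0.)
save()
E
```

```text
time: 22.55
position: [0.5501, 0.1523, 0.2138]
tool_rot: [0.609, 3.082, 0.006]
ft_force: [3.3, 5.7, -3.1]
grip_width: 0.293
grip_force: 6.0
time: 23.05
position: [0.5507, 0.1521, 0.2138]
tool_rot: [0.61, 3.081, 0.006]
ft_force: [3.5, 5.7, -2.6]
grip_width: 0.292
grip_force: 6.0
t 23.05 f [ 3.5  5.7 -2.6] grip 0.292 r 0.0715
scene 5.50651379004211 0.012153155433522876 252 mod60 from pointer 0.013328482862524527
cup rim pts 43 0.0031129657987692986 -0.3075103306029612 0.2958140630309334
side 5.532693728822025 0.011876627794112301 310 mod60 from pointer 0.03950842164243962
cup rim pts 49 0.024473389275592217 -0.2790413905315967 0.34972262565550327
```

```bash
python3 -m inch '[{"slide":[0,0,0],"angular":[0,0,0],"claw":0.2},{"slide":[0,0,0],"angular":[0,0,0],"claw":0.6},{"slide":[0,0,0],"angular":[0,0,0],"claw":0.6},{"slide":[0,0,0],"angular":[0,0,0],"claw":0.6},{"slide":[0,0,0],"angular":[0,0,0],"claw":0.6},{"slide":[0,0,0],"angular":[0,0,0],"claw":0.6},{"slide":[0,0,0],"angular":[0,0,0],"claw":0.6},{"slide":[0,0,0],"angular":[0,0,0],"claw":0.6}]'
python3 -m inch '[{"slide":[0,0,-0.1],"angular":[0,0,0],"claw":0.6},{"slide":[0,0,-0.25],"angular":[0,0,0],"claw":0.6},{"slide":[0,0,-0.4],"angular":[0,0,0],"claw":0.6},{"slide":[0.1,0,-0.5],"angular":[0,0,0],"claw":0.6},{"slide":[0.25,0.1,-0.5],"angular":[0,0,0],"claw":0.6},{"slide":[0.4,0.3,-0.5],"angular":[0,0,0],"claw":0.6},{"slide":[0.4,0.4,-0.5],"angular":[0,0,0],"claw":0.6},{"slide":[0.4,0.4,-0.5],"angular":[0,0,0],"claw":0.6},{"slide":[0.4,0.4,-0.5],"angular":[0,0,0],"claw":0.6},{"slide":[0.4,0.4,-0.5],"angular":[0,0,0],"claw":0.6}]'
python3 - <<'E'
from plan import *
for n in("scene","side"):
    im=ctrl.get_image(n); P=cloud(im); a,s,k=bay_angle(P,C);print(n,a,s,k,"mod60",((a-PTR+np.pi/6)%(np.pi/3))-np.pi/6)
    cv2.imwrite(f"pics/z_{n}.png",im["color"][...,::-1])
a=cv2.imread("pics/z_scene.png")[85:255,225:395]; b=cv2.imread("pics/z_side.png")[85:255,210:380]
cv2.imwrite("pics/z.png",cv2.resize(np.hstack([a,b]),(800,400),interpolation=3))
E
```

```text
time: 23.95
position: [0.5501, 0.1503, 0.2136]
tool_rot: [0.611, 3.081, -0.0]
ft_force: [-0.2, 0.4, -0.5]
grip_width: 0.795
grip_force: 0.0
time: 24.95
position: [0.4964, 0.2793, 0.3387]
tool_rot: [0.615, 3.08, -0.001]
ft_force: [0.2, -0.6, 0.8]
grip_width: 0.8
grip_force: 0.0
scene 5.50651379004211 0.012242747393047265 317 mod60 0.013328482862524527
side 5.523967082562053 0.011935280436869868 310 mod60 0.030781775382467624
```

View pics/z.png

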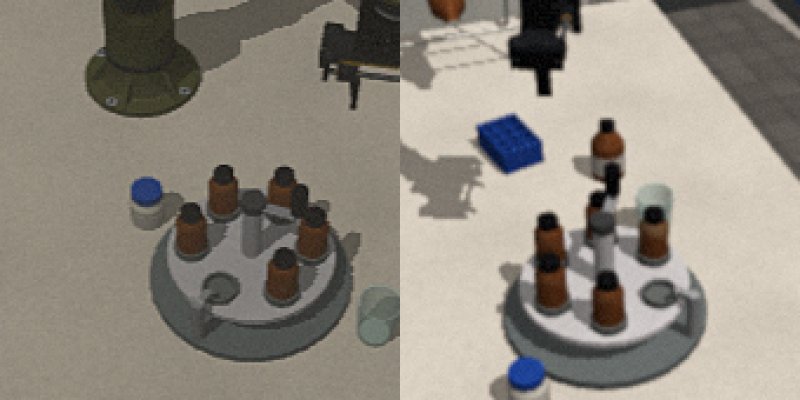

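The gripper is clear of the knob, the carousel is at rest, and the cup sits at the pointer tip in both views (crop 220,288 left and 660,292 right).

```bash
python3 -c "
from bench import ctrl
print(ctrl.close_job())"
```

```text
the job is handed in; nothing more can be done
None
```

The job is handed in, though no verdict came back. By camera, the carousel averaged about 1.5 to 1.7 rad/s (14 to 16 turns a minute) for over 8 s. It came to rest with the empty bay about 0.02 rad (3 mm) from the pointer; the crank is released and the arm is clear.

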